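# Seat a driver module with its ejector levers

## Task

Fit the black-topped driver module into the green card frame on the test bench: lower it upright into the two end guides so that it rests on the spring contacts, and let go of it while both red ejector levers are still open. Then swing first one lever and then the other gently inward until it is fully in over the module and goes solid, making sure of each with a firm final push of about 15 to 20 N, never more than 25 N, so that the module is seated fully home. Leave the other things on the bench where they are.

Things in the scene. Friction and masses are not known exactly. Their poses are not given: they have to be found in the camera images.
- frame: card frame, fixed, level; place and yaw vary. Green base 70 x 200 x 20 mm, origin at the centre of its underside; y runs along the slot from right to left lever, x across it. At y = +-45 to +-61 mm aluminium channels guide the module's ends (walls 62 mm high, flared lead-ins to 71 mm that catch it 5 mm off; clearance 1.5 mm at each face, 1.5 mm at each end).
- seat (a point): centre of the frame's seat floor, 20 mm above the bench; the middle of the module's foot is here when home. Axes as the frame's. Under each module end a brass spring contact stands 7 mm above this floor and bears the module's weight; pressed flush the pair push back with about 13 N, so without the levers the module rises again.
- pivot_left (a point): hinge axis of the left lever: frame x = 0, y = +85 mm, 76 mm above the bench, running along the frame's x, between dark steel cheeks 82 mm high.
- pivot_right (a point): hinge axis of the right lever: frame x = 0, y = -85 mm, 76 mm above the bench; mirror image of the left.
- lever_left (a joint): angle (rad) of the left red ejector lever at the frame's +y end: 0 = fully inward (home), handle leaning 0.6 rad in over the module; 1.05 = outward stop, leaning 0.45 out. Starts at 0.98 to 1.04. Stiff, damped: stays where left, takes 4 to 10 N if moved slowly (10 to 30 mm/s), more if fast. From 0.4 inward its toe forces the module's ear down; solid at 0 or just past it.
- lever_right (a joint): angle (rad) of the right red ejector lever at the frame's -y end: 0 = fully inward (home), handle leaning 0.6 rad in over the module; 1.05 = outward stop, leaning 0.45 out. Starts at 0.98 to 1.04. Stiff, damped: stays where left, takes 4 to 10 N if moved slowly (10 to 30 mm/s), more if fast. From 0.4 inward its toe forces the module's ear down; solid at 0 or just past it.
- tip_left (a point): centre of the 14 mm thick, 24 mm wide round bar at the end of the left lever's handle, 62 mm from its hinge axis; handle 14 mm wide, 10 mm thick. Open, it leans outward; shut fingers lowered beyond it, tips about 108 mm above the bench, can push it level straight inward along the frame's y until it goes solid (the outer edge of the handle is then about 15 mm inward of the hinge axis at that height).
- tip_right (a point): end of the right lever's handle; mirror image of the left one. The open handles reach about 140 mm above the bench: carry the module in above them, then straight down between them.
- module: driver module, loose, 0.25 to 0.46 kg, stands upright on its foot; fits either way round. Ribbed aluminium with black cap: 22 mm thick (x), 110 mm long (y; cap 88), 85 mm high; origin at the centre of its underside. Yellow ears at both ends reach y = +-68 mm, 48 to 56 mm above the foot; the levers press on them. Grasp across the thickness at mid length from above, near the top.
- module_mid (a point): centre of the module, half-way up (42.5 mm above its foot); axes as the module's.
- module_foot (a point): centre of the module's underside; 27 mm above the bench when it rests on the spring contacts, 20 mm when home.
- tape: roll of brown tape lying flat, 90 mm across, 40 mm high, origin under its centre; leave alone.
- nozzle: steel injector nozzle standing upright, 28 mm across, 64 mm high, origin under its centre; leave alone.
- case: blue plastic case, 90 x 130 x 38 mm, origin under its centre; leave alone.
Not all that is in view belongs to the job. Of the things that look like the module, the larger one is meant. Of the things that look like the frame, the smaller one is meant.

How it is judged:
By the outcome, as a careful person would: the job done as asked, in the order asked, and still so for the second after the job is handed in, with the robot touching nothing.
It also fails if it takes over 72 s, if anything falls off the work surface, if the arm or the gripper's body presses on something with over 40 N, if the wrist force passes 120 N, or if a joint passes its speed limit or range.

## Robot

A 6-joint arm with a two-finger parallel gripper is mounted at the origin on the work surface. World frame = base frame: x ahead of the robot, y to its left, z up, the work surface at z = 0. Lengths are in mm, angles in rad, forces in N, time in s.
With the tool pointing down it reaches from about 275 to 875 mm from the base axis. Payload 12.5 kg.
Tool frame: the origin (TCP) lies on the centre line of the jaws, within the pads' length; the fingertips stand 17 mm ahead of it and the grasp point (between the pads) lies 2 mm behind it; z points along the fingers, y is the line along which they close (so a half turn about z gives the same grasp; the last joint's range is limited). The gripper opens to 85 mm and grips with 20 to 120 N. Pads are 22 mm wide; open, the fingers measure 114 mm over their backs; the gripper's body (76 mm by 85 mm) begins 54 mm behind the grasp point. The pads swing forward as they close: fully open they stand 13 mm farther back than shut.
Start: joints at [-1.304, 0.351, 1.652, -0, 1.139, -0.085], TCP at [189.542, -516.293, 248.29] pointing down, gripper open.
Joint ranges: [-2.75, 2.75], [-0.79, 2.1], [0.01, 2.65], [-1.57, 4.71], [0.07, 3.14], [-2.87, 2.87]. Speed limits (rad/s): [2.22, 2.22, 2.79, 3.14, 3.14, 3.14].

## Interface

Orientations are given as a unit quaternion [x, y, z, w].
In Python, from cell import manip gives the robot as it stands.
- The arm moves only by the tool drive_tool, never from a script. Its argument "moves" is a list that holds one entry, the list of rows, each a list of 5 numbers: the closure, from -1 (fully open) to 1 (shut), then the shift along the tool's x, y, z in m, then the turn about the tool's z in degrees. In form: [[[claw, tx, ty, tz, turn], ...]]. A call has 1 to 12 rows; each row shifts and turns the commanded pose from where the row before left it, along the tool's axes as they then stand; what a row does not reach is not made up. A row lasts 1/8 s, in which the tool goes at most 62.5 mm and 10.7 degrees, less where a joint would pass 70% of its speed; a pose out of reach is approached as far as the arm can. A call is refused whole if a number of a shift passes 0.0625 or a number of a turn 10.7, either way. A call with a gripper value outside its range is refused whole. The fingers move at their own pace and stop on an object; "force" is the grip in N (left out, the last holds). Time passes only in rows, so rows that do not move let the fingers close. It gives the time, the measured TCP pose, the force, the opening and the grip force at its end, in the units of the state.
- manip.read_state(): the state, without advancing time (a new reading comes with each control period).
- manip.read_camera(name): name is "side" or "top" or "wrist"; returns the picture (420x560x3 uint8, blue, green, red); there is no depth.
- manip.calibration(name): a dict with "intrinsics" (3x3 intrinsics, pixels), "rvec" (rotation vector, rad) and "tvec" (3), from world to camera coordinates, as OpenCV has them. Camera axes: x right, y down, z forward; pixel columns grow to the right and rows downward; lengths in mm; the calibration is good to about 2 mm. The wrist camera is an equidistant fisheye: a pixel r from the principal point sees the ray r / f radians off the axis. A picture is of the moment at which its call begins: read the wrist's pose just before it. calibration takes no time and is no camera call; for the wrist camera it gives the pose at the moment of the call.
- manip.finish_job(): hands the job in; it is judged then, once.
The state is a dict: "clock": time; "joint_pos": joint angles; "joint_vel": joint speeds; "joint_torque": joint torques, N m; "eef_pos": TCP position; "eef_rot": TCP orientation; "force": force on the tool from outside, world axes, zero at the start; "torque": the same for the moment, N m; "grip_width": finger opening in mm; "grip_force": force on a finger pad.
Only numpy, scipy, OpenCV 4.12 (cv2) and the standard library are available. Lean on these libraries where they do the work, as an engineer would, in place of code of your own. Each camera call takes 0.05 s, during which the arm holds its last target. There are 200 camera calls.

## Working session

There is one attempt and no reset: what is moved stays moved. The work goes in short steps, Python scripts to look and compute and a tool call to move; the robot and the scene stay as the last step left them, time stands still between calls to the robot, and variables do not carry over. Pictures are saved under pics/ and viewed, at most 10 in all, crops included, and the job is handed in when it is done.

Besides the shell and the picture viewer there is one more tool, called as name(argument=value, ...), one argument or row to a line, values as JSON. drive_tool: Moves the arm, as the interface text tells. Its arguments: {"type":"object","properties":{"moves":{"type":"array"},"force":{"type":"number"}},"required":["moves"]}

```bash
ls; mkdir -p pics; python3 - <<'E'
from cell import manip
import cv2
for n in("top","side"):
    cv2.imwrite(f"pics/{n}1.png",manip.read_camera(n))
    c=manip.calibration(n);print(n,c)
s=manip.read_state();print(s)
E
```

```text
pics
top {'intrinsics': array([[511.59659285,   0.        , 288.9790113 ],
       [  0.        , 511.59659285, 209.19843427],
       [  0.        ,   0.        ,   1.        ]]), 'rvec': array([ 2.1505743 , -2.20333969,  0.04955446]), 'tvec': array([  93.51999527,  539.56571611, 1267.47346337])}
side {'intrinsics': array([[390.37727215,   0.        , 288.12388137],
       [  0.        , 390.37727215, 213.52987276],
       [  0.        ,   0.        ,   1.        ]]), 'rvec': array([ 0.99478871, -2.53178798,  0.93517232]), 'tvec': array([447.54615532, 318.54909319, 803.98787826])}
{'clock': 0.1, 'joint_pos': array([-1.30359840e+00,  3.51195370e-01,  1.65236841e+00, -1.68313094e-05,
        1.13910357e+00, -8.45891670e-02]), 'joint_vel': array([-0.00026186, -0.00140399, -0.00111332, -0.00128766,  0.00054891,
       -0.00052172]), 'joint_torque': array([ 7.48822040e-04, -5.06833506e+01, -2.91875857e+01, -4.48474179e-05,
        2.66193834e-03,  5.58359247e-06]), 'eef_pos': array([ 189.46713387, -516.03103795,  247.80195883]), 'eef_rot': array([ 9.84569813e-01,  1.74991412e-01, -5.66037899e-05, -5.34411203e-04]), 'force': array([-0.26907542, -0.06165206,  0.6652264 ]), 'torque': array([ 0.01837191, -0.00732842,  0.04849664]), 'grip_force': 0.0, 'grip_width': 85.76983670326635}
```

View pics/top1.png

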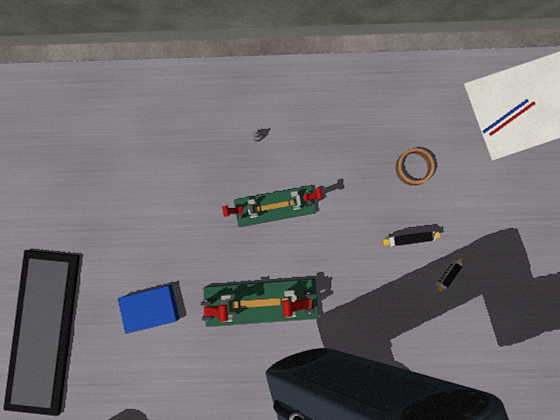

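View pics/side1.png

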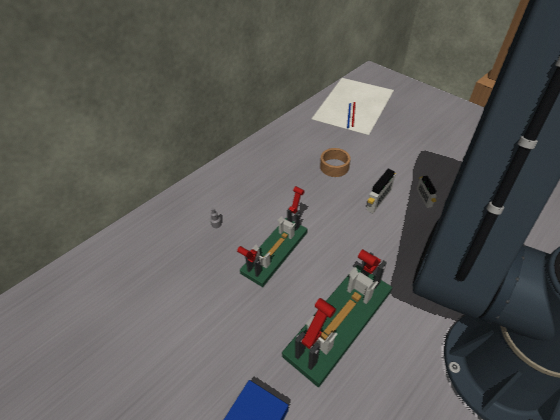

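The top view shows the small frame at about (277,206) with open red levers at (230,211) and (318,194). The larger module is at (413,239), and its decoy at (451,274). In the side view the same frame is at (273,240) and the module at (381,190).

```bash
cat > h.py <<'E'
import numpy as np, cv2
from cell import manip
def ray(cal,uv):
    K=cal["intrinsics"];R=cv2.Rodrigues(cal["rvec"])[0];t=cal["tvec"].ravel()
    d=np.array([(uv[0]-K[0,2])/K[0,0],(uv[1]-K[1,2])/K[1,1],1.])
    return -R.T@t, R.T@d
def fray(cal,uv):
    K=cal["intrinsics"];R=cv2.Rodrigues(np.array(cal["rvec"]))[0];t=np.ravel(cal["tvec"])
    x=(uv[0]-K[0,2])/K[0,0];y=(uv[1]-K[1,2])/K[1,1];th=np.hypot(x,y)
    s=np.sin(th)/max(th,1e-9)
    return -R.T@t, R.T@np.array([x*s,y*s,np.cos(th)])
def at(cal,uv,z,f=ray):
    o,d=f(cal,uv);return (o+d*(z-o[2])/d[2])[:2]
def blobs(m,amin=10):
    n,l,s,c=cv2.connectedComponentsWithStats(m.astype(np.uint8))
    return [(c[i].round(1),s[i,4],s[i,:4]) for i in range(1,n) if s[i,4]>=amin]
E
python3 - <<'E'
from h import *
im=cv2.imread("pics/top1.png");hsv=cv2.cvtColor(im,cv2.COLOR_BGR2HSV);H,S,V=cv2.split(hsv)
c=manip.calibration("top")
roi=np.zeros(H.shape,bool);roi[170:240,210:340]=1
g=(H>50)&(H<90)&(S>80)&roi
pts=np.argwhere(g)[:,::-1]
w=np.array([at(c,p,20) for p in pts],np.float32)
r=cv2.minAreaRect(w);print("frame",r)
red=((H<8)|(H>172))&(S>150)&(V>60)&roi
for b in blobs(red):print("red",b,at(c,b[0],130))
roi[:]=0;roi[215:260,370:460]=1
y=(H>20)&(H<35)&(S>120)&roi
for b in blobs(y,5):print("yel",b,at(c,b[0],54))
k=(V<50)&roi
for b in blobs(k,50):print("blk",b,at(c,b[0],85))
p=np.argwhere(k)[:,::-1];print(cv2.minAreaRect(np.array([at(c,q,85) for q in p],np.float32)))
print(manip.calibration("wrist"))
E
```

```text
frame ((551.8297729492188, 116.41893005371094), (69.90457153320312, 198.43545532226562), 9.0479097366333)
red (array([313.6, 194.9]), np.int32(146), array([303, 188,  20,  13], dtype=int32)) [565.73932625  20.76697002]
red (array([231.4, 210.1]), np.int32(117), array([222, 206,  21,  10], dtype=int32)) [535.44978633 210.75777892]
yel (array([437. , 234.8]), np.int32(25), array([435, 232,   5,   7], dtype=int32)) [ 468.22851411 -277.38525145]
yel (array([385.6, 241.8]), np.int32(32), array([383, 239,   6,   7], dtype=int32)) [ 454.23806766 -152.78428469]
blk (array([413.3, 237.9]), np.int32(350), array([395, 232,  38,  13], dtype=int32)) [ 461.92686647 -213.17919398]
((463.8916015625, -240.40464782714844), (164.53102111816406, 73.88966369628906), 70.89745330810547)
{'intrinsics': array([[325.1922621 ,   0.        , 277.50982827],
       [  0.        , 325.1922621 , 204.7969739 ],
       [  0.        ,   0.        ,   1.        ]]), 'rvec': array([-2.3426009 ,  1.63439865,  0.2757312 ]), 'tvec': array([-548.86360918,  -42.43510676,  382.11678871])}
```

drive_tool(
  moves=[
    [[-1,0.045,-0.0236,0,0],[-1,0.045,-0.0236,0,0],[-1,0.045,-0.0236,0,0],[-1,0.045,-0.0236,0,0],[-1,0.045,-0.0236,0,0],[-1,0.045,-0.0236,0,0],[-1,0.045,-0.0236,0,0],[-1,0.045,-0.0236,0,0]],
  ],
)

```text
clock: 1.1
eef_pos: [463.3, -213.6, 248.2]
eef_rot: [0.985, 0.175, -0.0, -0.0]
force: [0.7, -1.0, 0.3]
grip_width: 85.6
grip_force: 0.0
```

drive_tool(
  moves=[
    [[-1,0,0,0,-9.5],[-1,0,0,0,-9.5],[-1,0,0,0,-9.5],[-1,0,0,0,-9.5],[-1,0,0,0,-9.5],[-1,0,0,0,-9.5],[-1,0,0,0,-9.5],[-1,0,0,0,-9.5],[-1,0,0,0,0]],
  ],
)

```text
clock: 2.22
eef_pos: [462.3, -214.9, 248.0]
eef_rot: [0.669, 0.744, -0.0, -0.0]
force: [-0.0, 0.4, 0.0]
grip_width: 85.8
grip_force: 0.0
```

```bash
cat >> h.py <<'E'
from scipy.spatial.transform import Rotation as Ro
def tool():
    s=manip.read_state();R=Ro.from_quat(s["eef_rot"]).as_matrix();return s,np.array(s["eef_pos"]),R
def shift(target,yaw_y=None):
    "tool-axis shift (m) to world target (mm); turn so tool y lies at world yaw_y deg (mod 180)"
    s,p,R=tool();d=R.T@(np.array(target)-p)/1000
    a=np.degrees(np.arctan2(R[1,1],R[0,1]))
    print("shift",d.round(4),"tool y yaw",a.round(2),"turn",None if yaw_y is None else round(-((yaw_y-a+90)%180-90),2))
E
python3 - <<'E'
from h import *
s,p,R=tool();print(p,R.round(3).tolist(),s["force"])
c=manip.calibration("wrist");im=manip.read_camera("wrist");cv2.imwrite("pics/w1.png",im);np.save("w1.npy",c,allow_pickle=True)
print(fray(c,(277.5,204.8)))
E
```

```text
[ 462.30081181 -214.94451541  248.04451714] [[-0.106, 0.994, -0.0], [0.994, 0.106, 0.0], [0.0, -0.0, -1.0]] [-0.03018618  0.40653955  0.0015388 ]
(array([ 453.60127429, -130.17991849,  374.7159222 ]), array([ 0.03500146, -0.32505275, -0.94504794]))
```

View pics/w1.png

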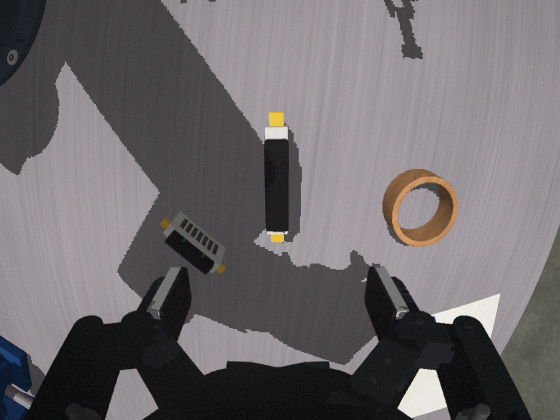

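The wrist view shows the module centred at column 277, with the cap spanning rows 138-232 and the ears at (276,119) and (277,238). The fingers straddle that column.

```bash
python3 - <<'E'
from h import *
im=cv2.imread("pics/w1.png");H,S,V=cv2.split(cv2.cvtColor(im,cv2.COLOR_BGR2HSV))
c=np.load("w1.npy",allow_pickle=True).item()
roi=np.zeros(H.shape,bool);roi[100:250,255:295]=1
P=[]
for b in blobs((H>20)&(H<35)&(S>120)&roi,20):print(b,at(c,b[0],55,fray))
# cap top face: black pixels; rows' mid column
k=(V<32)&roi; m=max(blobs(k,100),key=lambda b:b[1]);print(m)
x0,y0,w,h=m[2]
for r in range(y0+8,y0+h-6,15):
    q=np.where(k[r])[0];a,b=at(c,(q.min()-.5,r),85,fray),at(c,(q.max()+.5,r),85,fray);P.append((a+b)/2);print(P[-1].round(1),np.hypot(*(b-a)).round(1))
P=np.array(P);f=np.polyfit(P[:,1],P[:,0],1);print("y-axis yaw",-np.degrees(np.arctan(f[0])),"x at y=-215",np.polyval(f,-215))
a=at(c,(277,y0-.5),85,fray);b=at(c,(277,y0+h-.5),85,fray);print(a,b,(a+b)/2)
shift([461.3,-215.1,75],6.4)
E
```

```text
(array([276. , 118.5]), np.int32(209), array([269, 112,  15,  14], dtype=int32)) [ 454.5084701  -151.87566301]
(array([276.9, 237.5]), np.int32(103), array([271, 234,  13,   8], dtype=int32)) [ 468.78706846 -277.42822292]
(array([270.7, 184. ]), np.int32(546), array([265, 149,  23,  70], dtype=int32))
[ 458.1 -184.5] 20.8
[ 459.6 -198.4] 21.0
[ 461.1 -212.6] 21.3
[ 463.1 -227.2] 20.7
y-axis yaw 6.616189459279604 x at y=-215 461.5506639215492
[ 458.18207134 -176.68898862] [ 465.33488242 -243.67727304] [ 461.75847688 -210.18313083]
shift [-1.000e-04 -1.000e-03  1.731e-01] tool y yaw 5.95 turn -0.45
```

drive_tool(
  moves=[
    [[-1,0,-0.001,0.04,-0.5],[-1,0,0,0.04,0],[-1,0,0,0.04,0],[-1,0,0,0.035,0],[-1,0,0,0.025,0],[-1,0,0,0,0],[-1,0,0,0,0]],
  ],
)

```text
clock: 3.15
eef_pos: [461.9, -215.4, 69.2]
eef_rot: [0.665, 0.746, 0.0, 0.001]
force: [-0.3, 0.2, -0.0]
grip_width: 85.3
grip_force: 0.0
```

drive_tool(
  moves=[
    [[1,0,0,0,0],[1,0,0,0,0],[1,0,0,0,0],[1,0,0,0,0],[1,0,0,0,0],[1,0,0,0,0],[1,0,0,0,0],[1,0,0,0,0]],
  ],
  force=60,
)

```text
clock: 4.15
eef_pos: [461.5, -215.2, 68.7]
eef_rot: [0.665, 0.747, 0.0, 0.0]
force: [-1.5, 1.4, 5.5]
grip_width: 21.2
grip_force: 59.3
```

drive_tool(
  moves=[
    [[1,0,0,-0.01,0],[1,0,0,-0.04,0],[1,0,0,-0.05,0],[1,0,0,-0.05,0],[1,0,0,-0.03,0],[1,0,0,0,0]],
  ],
)

```text
clock: 4.9
eef_pos: [462.0, -215.4, 250.2]
eef_rot: [0.665, 0.747, 0.0, 0.002]
force: [-0.1, 0.1, -3.9]
grip_width: 21.4
grip_force: 60.0
```

```bash
python3 - <<'E'
from h import *
shift([550,20,250],9.05)
E
```

```text
shift [2.236e-01 1.147e-01 1.000e-04] tool y yaw 6.66 turn -2.39
```

drive_tool(
  moves=[
    [[1,0.02,0.01,0,-1.2],[1,0.04,0.02,0,-1.2],[1,0.045,0.025,0,0],[1,0.045,0.025,0,0],[1,0.04,0.02,0,0],[1,0.025,0.01,0,0],[1,0.01,0.005,0,0],[1,0,0,0,0],[1,0,0,0,0]],
  ],
)

```text
clock: 6.02
eef_pos: [541.1, 23.7, 247.8]
eef_rot: [0.649, 0.76, -0.0, -0.0]
force: [0.2, -0.1, -4.0]
grip_width: 20.9
grip_force: 59.8
```

```bash
python3 - <<'E'
from h import *
c=manip.calibration("wrist");im=manip.read_camera("wrist");cv2.imwrite("pics/w2.png",im);np.save("w2.npy",c,allow_pickle=True)
s,p,R=tool();print(p,R.round(4).tolist(),s["force"])
E
```

```text
[541.14062683  23.68123348 248.02372502] [[-0.1564, 0.9877, -0.0005], [0.9877, 0.1564, -0.0002], [-0.0001, -0.0005, -1.0]] [ 0.24949304 -0.74239549 -3.29666779]
```

View pics/w2.png

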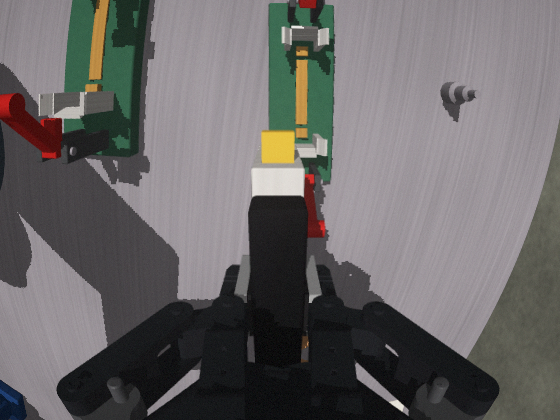

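The second wrist view shows the frame ahead: green base at columns 269-333, rows 3-183, and the orange seat strip near column 301. The held module's front ear is at (278,147), with its cap straight below.

```bash
python3 - <<'E'
from h import *
im=cv2.imread("pics/w2.png");H,S,V=cv2.split(cv2.cvtColor(im,cv2.COLOR_BGR2HSV))
c=np.load("w2.npy",allow_pickle=True).item()
roi=np.zeros(H.shape,bool);roi[0:190,255:345]=1
g=(H>50)&(H<90)&(S>80)&roi
Lp,Rp=[],[]
for r in range(15,122,6):
    q=np.where(g[r])[0];Lp.append(at(c,(q.min()-.5,r),20,fray));Rp.append(at(c,(q.max()+.5,r),20,fray))
for n,Q in(("L",Lp),("R",Rp)):
    l=cv2.fitLine(np.array(Q,np.float32),cv2.DIST_HUBER,0,.01,.01).ravel();print(n,np.degrees(np.arctan2(-l[0],l[1]))%180,l[2:])
    print("x at y=116.4:",l[2]+l[0]/l[1]*(116.4-l[3]))
for col in(275,280,322,328):
    q=np.where(g[:,col])[0];print(col,q.min(),q.max(),at(c,(col,q.min()-.5),20,fray),at(c,(col,q.max()+.5),20,fray))
o=(H>8)&(H<28)&(S>120)&roi
for b in blobs(o,20):print(b,at(c,b[0],20,fray))
orr=[]
for r in range(58,122,6):
    q=np.where(o[r])[0];orr.append(at(c,((q.min()+q.max())/2,r),20,fray))
print(np.array(orr).round(1).tolist())
zf=248-68.7
ear=(H>20)&(H<35)&(S>120)&roi;ear[:125]=0
for b in blobs(ear,50):print("ear",b,at(c,b[0],zf+55,fray))
k=V<40
for r in range(215,260,8):
    q=np.where(k[r,240:320])[0]+240;a,b=at(c,(q.min()-.5,r),zf+85,fray),at(c,(q.max()+.5,r),zf+85,fray);print("cap",((a+b)/2).round(1),np.hypot(*(b-a)).round(1))
red=((H<8)|(H>172))&(S>150)&(V>60)
for b in blobs(red,40):print("red",b)
E
```

```text
L 9.184402 [511.96918 148.7711 ]
x at y=116.4: 517.2031
R 8.792175 [581.2756  153.92818]
x at y=116.4: 587.08
275 3 128 [508.88833334 211.46821907] [530.89507852  72.8058574 ]
280 3 129 [514.14792962 212.30449169] [536.42891257  72.57132698]
322 9 178 [559.4454447  213.69856166] [592.11600379  25.69163452]
328 5 180 [565.12222662 219.81022725] [599.38021377  24.52761452]
(array([301.4,  50.9]), np.int32(110), array([296,  46,  12,  10], dtype=int32)) [545.23599419 161.4772374 ]
(array([301.1,  91.2]), np.int32(716), array([296,  60,  12,  65], dtype=int32)) [552.07161068 117.67312849]
(array([301. , 132.5]), np.int32(109), array([296, 128,  11,  10], dtype=int32)) [559.53231345  73.03587824]
(array([277.6, 146. ]), np.int32(1068), array([261, 130,  34,  33], dtype=int32)) [536.72867049  54.10354668]Traceback (most recent call last):
  File "<stdin>", line 18, in <module>
    return umr_minimum(a, axis, None, out, keepdims, initial, where)
ValueError: zero-size array to reduction operation minimum which has no identity
```

```bash
python3 - <<'E'
from h import *
im=cv2.imread("pics/w2.png");H,S,V=cv2.split(cv2.cvtColor(im,cv2.COLOR_BGR2HSV))
c=np.load("w2.npy",allow_pickle=True).item()
s,p,R=tool();zf=p[2]-68.7
def loc(w,z): return (R.T@(np.r_[w,z]-p)).round(1)[:2]
y=(H>20)&(H<35)&(S>120);y[:125]=0;y[180:]=0
b=max(blobs(y,50),key=lambda b:b[1]);print("ear",loc(at(c,b[0],zf+56,fray),zf+56),"end",loc(at(c,(278,b[2][1]-.5),zf+56,fray),zf+56))
for r in range(215,256,10):
    q=np.where(V[r,240:320]<40)[0]+240;a,b=[at(c,(u,r),zf+85,fray) for u in(q.min()-.5,q.max()+.5)];print("cap",loc((a+b)/2,0),np.hypot(*(b-a)).round(1))
for q in((301.4,50.9),(301,132.5)):print(at(c,q,27,fray))
shift([552.1,117,248],9.0)
E
```

```text
ear [63.9  0.4] end [71.   0.5]
cap [43.2  0.6] 21.4
cap [39.3  0.7] 21.0
cap [35.2  0.7] 21.2
cap [31.1  0.7] 21.5
cap [26.8  0.5] 21.4
[544.89835258 160.42033148]
[558.91234595  73.72552573]
shift [0.0905 0.0254 0.    ] tool y yaw 9.0 turn -0.0
```

drive_tool(
  moves=[
    [[1,0.013,0.004,0,0],[1,0.025,0.007,0,0],[1,0.025,0.007,0,0],[1,0.018,0.005,0,0],[1,0.007,0.0018,0,0],[1,0,0,0,0],[1,0,0,0,0],[1,0,0,0,0]],
  ],
)

```text
clock: 7.08
eef_pos: [552.0, 114.8, 248.3]
eef_rot: [0.649, 0.76, -0.0, 0.0]
force: [-0.3, -0.1, -3.8]
grip_width: 21.5
grip_force: 59.7
```

```bash
python3 - <<'E'
from h import *
shift([551.7,114.7,156],9.0)
E
```

```text
shift [-0.0001 -0.0004  0.0923] tool y yaw 9.01 turn 0.01
```

drive_tool(
  moves=[
    [[1,0,-0.0003,0.015,0],[1,0,0,0.025,0],[1,0,0,0.025,0],[1,0,0,0.017,0],[1,0,0,0.008,0],[1,0,0,0,0],[1,0,0,0,0]],
  ],
)

```text
clock: 7.95
eef_pos: [552.2, 115.4, 159.1]
eef_rot: [0.649, 0.761, 0.001, 0.0]
force: [-0.5, 0.1, -4.0]
grip_width: 21.2
grip_force: 59.8
```

```bash
python3 - <<'E'
from h import *
s,p,R=tool();print(p,s["force"])
im=manip.read_camera("side");cv2.imwrite("pics/s2.png",cv2.resize(im[150:310,180:380],None,fx=3.5,fy=3.5,interpolation=2))
E
```

```text
[552.15431824 115.42891646 159.05942998] [-0.53108715  0.05121576 -4.02295812]
```

View pics/s2.png

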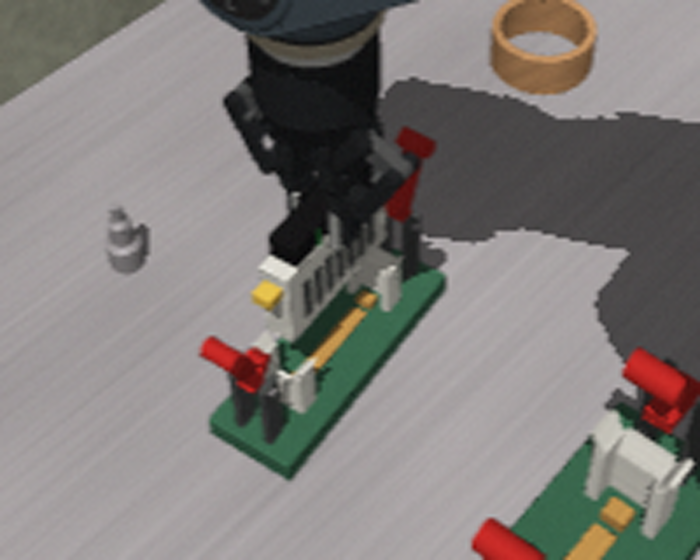

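The side crop shows the module upright above the guides, its left ear at (266,295) lined up between the channels and levers.

drive_tool(
  moves=[
    [[1,0,0,0.006,0],[1,0,0,0.006,0],[1,0,0,0.006,0],[1,0,0,0.006,0],[1,0,0,0.006,0],[1,0,0,0,0]],
  ],
)

```text
clock: 8.75
eef_pos: [551.5, 115.3, 127.7]
eef_rot: [0.649, 0.761, -0.0, -0.0]
force: [0.6, -0.7, -4.1]
grip_width: 21.2
grip_force: 59.8
```

drive_tool(
  moves=[
    [[1,0,0,0.004,0],[1,0,0,0.004,0],[1,0,0,0.004,0],[1,0,0,0.004,0],[1,0,0,0.004,0],[1,0,0,0,0]],
  ],
)

```text
clock: 9.5
eef_pos: [551.5, 115.3, 107.9]
eef_rot: [0.649, 0.761, -0.0, -0.0]
force: [0.3, -0.4, -3.9]
grip_width: 21.3
grip_force: 59.8
```

drive_tool(
  moves=[
    [[1,0,0,0.003,0],[1,0,0,0.003,0],[1,0,0,0.003,0],[1,0,0,0.0015,0],[1,0,0,0,0],[1,0,0,0,0]],
  ],
)

```text
clock: 10.25
eef_pos: [551.8, 115.4, 97.9]
eef_rot: [0.649, 0.761, 0.0, 0.0]
force: [0.0, -0.9, -3.6]
grip_width: 21.3
grip_force: 59.8
```

drive_tool(
  moves=[
    [[1,0,0,0.001,0],[1,0,0,0.001,0],[1,0,0,0.0005,0],[1,0,0,0,0],[1,0,0,0,0]],
  ],
)

```text
clock: 10.88
eef_pos: [551.8, 115.4, 95.5]
eef_rot: [0.649, 0.761, 0.0, 0.0]
force: [-1.7, 0.8, 1.6]
grip_width: 21.2
grip_force: 60.5
```

drive_tool(
  moves=[
    [[0.4,0,0,0,0],[0,0,0,0,0],[-0.5,0,0,0,0],[-0.5,0,0,0,0],[-0.5,0,0,0,0],[-0.5,0,0,0,0]],
  ],
)

```text
clock: 11.62
eef_pos: [551.7, 115.3, 95.3]
eef_rot: [0.649, 0.761, 0.0, -0.0]
force: [0.6, -0.7, -0.9]
grip_width: 63.8
grip_force: 0.0
```

drive_tool(
  moves=[
    [[-0.5,0,0,-0.005,0],[-0.5,0,0,-0.015,0],[-0.5,0,0,-0.03,0],[-0.5,0,0,-0.04,0],[0.5,0,0,-0.03,0],[1,0,0,0,0],[1,0,0,0,0],[1,0,0,0,0]],
  ],
)

```text
clock: 12.62
eef_pos: [551.3, 115.3, 214.5]
eef_rot: [0.649, 0.761, -0.001, -0.001]
force: [0.2, 1.4, -0.3]
grip_width: -0.1
grip_force: 0.0
```

```bash
python3 - <<'E'
from h import *
s,p,R=tool();print(p,R.round(3).tolist(),s["force"],s["grip_width"],s["joint_pos"])
im=manip.read_camera("side");cv2.imwrite("pics/s3.png",cv2.resize(im[150:310,180:380],None,fx=3.5,fy=3.5,interpolation=2))
u=np.array([-np.sin(np.radians(9)),np.cos(np.radians(9))])
for sg in(1,-1):
  for d in(140,):
    print("target",np.array([552.0,117.0])+sg*d*u); shift([*(np.array([552.0,117.0])+sg*d*u),p[2]],99)
E
```

```text
[551.27188485 115.29034958 214.46567922] [[-0.157, 0.988, -0.002], [0.988, 0.157, -0.0], [0.0, -0.002, -1.0]] [ 0.17770783  1.42909159 -0.28110445] -0.05300894767801427 [ 1.23497857e-01  4.12023808e-01  1.65123316e+00  1.97067191e-05
  1.07997155e+00 -3.45451581e-02]
target [530.09917489 255.27636768]
shift [0.1416 0.0011 0.    ] tool y yaw 9.05 turn -89.95
target [573.90082511 -21.27636768]
shift [-0.1384  0.0008  0.    ] tool y yaw 9.05 turn -89.95
```

View pics/s3.png

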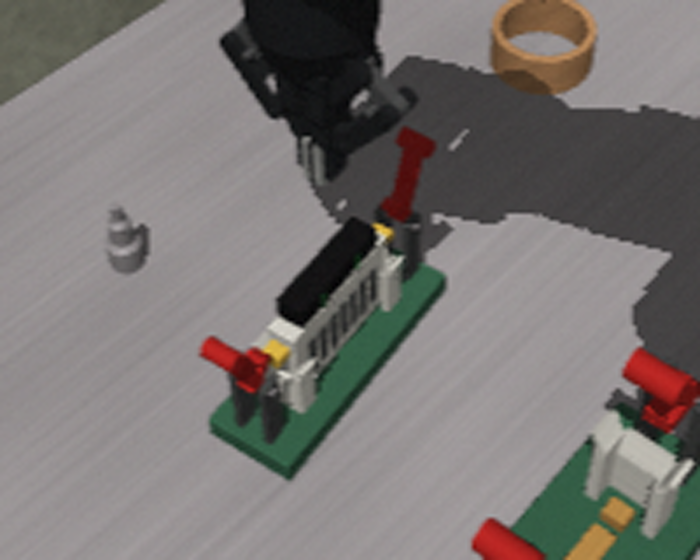

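The side crop shows the module standing in the guides and free of the gripper. Both red levers are still open, with tips at (215,352) and (417,142). I'll do the left lever first.

drive_tool(
  moves=[
    [[1,0.02,0.001,0,0],[1,0.04,0,0,0],[1,0.04,0,0,0],[1,0.03,0,0,0],[1,0.012,0,0,0],[1,0,0,0.02,0],[1,0,0,0.03,0],[1,0,0,0.025,0],[1,0,0,0.014,0],[1,0,0,0,0],[1,0,0,0,0]],
  ],
)

```text
clock: 14.05
eef_pos: [530.8, 255.9, 127.2]
eef_rot: [0.649, 0.761, 0.001, 0.0]
force: [0.2, -0.1, -0.4]
grip_width: -0.4
grip_force: 0.0
```

```bash
cat >> h.py <<'E'
def fr():
    s,p,R=tool();a=np.radians(9.0);d=p[:2]-[552.0,117.0];f=s["force"]
    print("frame x,y,z",(d@[np.cos(a),np.sin(a)]).round(1),(d@[-np.sin(a),np.cos(a)]).round(1),p[2].round(1),"Fx,Fy",(f[:2]@[np.cos(a),np.sin(a)]).round(1),(f[:2]@[-np.sin(a),np.cos(a)]).round(1),"Fz",f[2].round(1),s["clock"])
E
python3 -c "
from h import *
fr()"
```

```text
frame x,y,z 0.8 140.5 127.2 Fx,Fy 0.2 -0.1 Fz -0.4 14.05
```

drive_tool(
  moves=[
    [[1,-0.0025,-0.0005,0.002,0],[1,-0.0025,0,0,0],[1,-0.0025,0,0,0],[1,-0.0025,0,0,0],[1,-0.0025,0,0,0],[1,-0.0025,0,0,0],[1,-0.0025,0,0,0],[1,-0.0025,0,0,0]],
  ],
)

```text
clock: 15.05
eef_pos: [533.3, 236.4, 124.8]
eef_rot: [0.649, 0.761, 0.001, 0.0]
force: [-1.0, 5.1, 4.6]
grip_width: 0.0
grip_force: 2.4
```

drive_tool(
  moves=[
    [[1,-0.0025,0,0,0],[1,-0.0025,0,0,0],[1,-0.0025,0,0,0],[1,-0.0025,0,0,0],[1,-0.0025,0,0,0],[1,-0.0025,0,0,0]],
  ],
)

```text
clock: 15.8
eef_pos: [535.3, 220.9, 124.2]
eef_rot: [0.649, 0.761, -0.0, -0.0]
force: [-0.2, 3.5, 2.2]
grip_width: -0.0
grip_force: 1.6
```

```bash
python3 -c "
from h import *
fr()"
```

```text
frame x,y,z -0.2 105.2 124.2 Fx,Fy 0.4 3.5 Fz 2.2 15.8
```

Moving nicely (3.5 N at y=105). Solid is expected near y=81.

drive_tool(
  moves=[
    [[1,-0.0025,0,0,0],[1,-0.0025,0,0,0],[1,-0.0025,0,0,0],[1,-0.0025,0,0,0]],
  ],
)

```text
clock: 16.3
eef_pos: [536.9, 211.3, 124.3]
eef_rot: [0.649, 0.761, 0.0, -0.0]
force: [-1.2, 5.6, 3.1]
grip_width: 0.4
grip_force: 2.9
```

drive_tool(
  moves=[
    [[1,-0.002,0,0,0],[1,-0.002,0,0,0],[1,-0.002,0,0,0]],
  ],
)

```text
clock: 16.68
eef_pos: [537.7, 205.7, 124.1]
eef_rot: [0.649, 0.761, 0.0, -0.0]
force: [0.0, 7.6, -1.2]
grip_width: -0.1
grip_force: 3.7
```

```bash
python3 -c "
from h import *
fr()"
```

```text
frame x,y,z -0.2 89.8 124.1 Fx,Fy 1.2 7.5 Fz -1.2 16.675
```

drive_tool(
  moves=[
    [[1,-0.0015,0,0,0],[1,-0.0015,0,0,0]],
  ],
)

```text
clock: 16.92
eef_pos: [538.1, 202.8, 123.8]
eef_rot: [0.649, 0.761, 0.0, -0.001]
force: [-0.0, 8.8, -2.1]
grip_width: 0.2
grip_force: 3.5
```

drive_tool(
  moves=[
    [[1,-0.0015,0,0,0],[1,-0.0015,0,0,0]],
  ],
)

```text
clock: 17.18
eef_pos: [538.4, 199.8, 123.8]
eef_rot: [0.649, 0.761, 0.0, -0.001]
force: [-0.6, 8.4, -1.6]
grip_width: 0.0
grip_force: 3.2
```

```bash
python3 -c "
from h import *
fr()"
```

```text
frame x,y,z -0.4 83.9 123.8 Fx,Fy 0.7 8.4 Fz -1.6 17.175
```

drive_tool(
  moves=[
    [[1,-0.001,0,0,0]],
  ],
)

```text
clock: 17.3
eef_pos: [538.6, 198.7, 123.8]
eef_rot: [0.649, 0.761, -0.0, -0.001]
force: [-0.7, 7.5, -2.4]
grip_width: -0.0
grip_force: 3.0
```

drive_tool(
  moves=[
    [[1,-0.001,0,0,0]],
  ],
)

```text
clock: 17.42
eef_pos: [538.7, 197.8, 123.8]
eef_rot: [0.649, 0.761, -0.0, -0.001]
force: [-0.9, 7.1, -1.6]
grip_width: -0.0
grip_force: 2.9
```

drive_tool(
  moves=[
    [[1,-0.0005,0,0,0]],
  ],
)

```text
clock: 17.55
eef_pos: [538.8, 197.2, 123.9]
eef_rot: [0.649, 0.761, -0.0, -0.001]
force: [-0.7, 7.6, -1.2]
grip_width: -0.3
grip_force: 2.8
```

drive_tool(
  moves=[
    [[1,-0.0008,0,0,0]],
  ],
)

```text
clock: 17.68
eef_pos: [538.9, 196.5, 123.9]
eef_rot: [0.649, 0.761, -0.0, -0.001]
force: [-1.2, 6.5, -0.4]
grip_width: -0.1
grip_force: 2.9
```

drive_tool(
  moves=[
    [[1,-0.0008,0,0,0]],
  ],
)

```text
clock: 17.8
eef_pos: [539.0, 195.7, 123.9]
eef_rot: [0.649, 0.761, -0.0, -0.001]
force: [-2.1, 8.4, -0.8]
grip_width: -0.3
grip_force: 3.1
```

drive_tool(
  moves=[
    [[1,-0.0005,0,0,0]],
  ],
)

```text
clock: 17.92
eef_pos: [539.1, 195.3, 123.9]
eef_rot: [0.649, 0.761, -0.0, -0.001]
force: [-1.4, 7.4, -1.0]
grip_width: -0.1
grip_force: 3.1
```

drive_tool(
  moves=[
    [[1,-0.0006,0,0,0]],
  ],
)

```text
clock: 18.05
eef_pos: [539.2, 194.7, 123.9]
eef_rot: [0.649, 0.761, 0.0, -0.001]
force: [-2.3, 7.1, -1.2]
grip_width: 0.1
grip_force: 3.2
```

drive_tool(
  moves=[
    [[1,-0.0006,0,0,0]],
  ],
)

```text
clock: 18.18
eef_pos: [539.3, 194.1, 123.9]
eef_rot: [0.649, 0.761, 0.0, -0.001]
force: [-1.6, 8.5, -1.0]
grip_width: -0.1
grip_force: 3.3
```

drive_tool(
  moves=[
    [[1,-0.0006,0,0,0]],
  ],
)

```text
clock: 18.3
eef_pos: [539.4, 193.6, 123.9]
eef_rot: [0.649, 0.761, 0.0, -0.001]
force: [-2.2, 8.2, -0.8]
grip_width: 0.2
grip_force: 3.3
```

```bash
python3 -c "
from h import *
fr()"
```

```text
frame x,y,z -0.5 77.6 123.9 Fx,Fy -0.8 8.4 Fz -0.8 18.3
```

drive_tool(
  moves=[
    [[1,-0.0006,0,0,0]],
  ],
)

```text
clock: 18.42
eef_pos: [539.5, 193.0, 123.9]
eef_rot: [0.649, 0.761, 0.0, -0.001]
force: [-0.8, 8.5, -0.2]
grip_width: -0.2
grip_force: 3.3
```

drive_tool(
  moves=[
    [[1,-0.0006,0,0,0]],
  ],
)

```text
clock: 18.55
eef_pos: [539.6, 192.5, 123.9]
eef_rot: [0.649, 0.761, 0.0, -0.001]
force: [-1.5, 10.6, -0.2]
grip_width: 0.2
grip_force: 4.0
```

drive_tool(
  moves=[
    [[1,-0.0006,0,0,0]],
  ],
)

```text
clock: 18.68
eef_pos: [539.6, 192.2, 124.0]
eef_rot: [0.649, 0.761, 0.0, -0.001]
force: [-2.1, 12.2, 0.1]
grip_width: -0.0
grip_force: 4.9
```

drive_tool(
  moves=[
    [[1,-0.0004,0,0,0]],
  ],
)

```text
clock: 18.8
eef_pos: [539.7, 192.0, 124.0]
eef_rot: [0.649, 0.761, 0.0, -0.001]
force: [-2.9, 14.0, -1.2]
grip_width: 0.2
grip_force: 5.4
```

drive_tool(
  moves=[
    [[1,-0.0005,0,0,0]],
  ],
)

```text
clock: 18.92
eef_pos: [539.7, 191.8, 124.0]
eef_rot: [0.649, 0.761, 0.001, -0.001]
force: [-2.5, 15.9, -0.2]
grip_width: 0.1
grip_force: 6.7
```

drive_tool(
  moves=[
    [[1,-0.0003,0,0,0],[1,0,0,0,0]],
  ],
)

```text
clock: 19.18
eef_pos: [539.7, 191.8, 124.0]
eef_rot: [0.649, 0.761, 0.001, -0.001]
force: [-2.9, 16.7, -1.2]
grip_width: 0.0
grip_force: 6.7
```

drive_tool(
  moves=[
    [[1,-0.0003,0,0,0],[1,0,0,0,0],[1,0,0,0,0]],
  ],
)

```text
clock: 19.55
eef_pos: [539.7, 191.7, 124.1]
eef_rot: [0.649, 0.761, 0.001, -0.001]
force: [-2.9, 18.0, -0.3]
grip_width: -0.1
grip_force: 7.4
```

drive_tool(
  moves=[
    [[1,0.003,0,0,0],[1,0.008,0,0,0],[1,0.015,0,-0.01,0],[1,0.02,0,-0.02,0],[1,0.01,0,-0.03,0],[1,0,0,-0.03,0],[1,0,0,-0.015,0],[1,0,0,0,0]],
  ],
)

```text
clock: 20.55
eef_pos: [531.7, 245.4, 230.0]
eef_rot: [0.649, 0.761, 0.001, 0.0]
force: [0.4, -0.6, -0.7]
grip_width: 0.1
grip_force: 0.0
```

```bash
python3 - <<'E'
from h import *
fr();u=np.array([-np.sin(np.radians(9)),np.cos(np.radians(9))])
shift([*(np.array([552.0,117.0])-140*u),125],9.0)
E
```

```text
frame x,y,z 0.1 130.0 230.0 Fx,Fy 0.3 -0.6 Fz -0.7 20.55
shift [-0.27   -0.0005  0.105 ] tool y yaw 9.06 turn 0.06
```

drive_tool(
  moves=[
    [[1,-0.02,0,0,0],[1,-0.045,0,0,0],[1,-0.055,0,0,0],[1,-0.055,0,0,0],[1,-0.05,0,0,0],[1,-0.03,0,0,0],[1,-0.015,0,0,0],[1,0,0,0,0],[1,0,0,0,0]],
  ],
)

```text
clock: 21.68
eef_pos: [573.8, -20.7, 229.0]
eef_rot: [0.649, 0.761, -0.0, -0.0]
force: [0.8, 0.1, -0.7]
grip_width: -0.1
grip_force: 0.0
```

```bash
python3 - <<'E'
from h import *
fr();u=np.array([-np.sin(np.radians(9)),np.cos(np.radians(9))])
shift([*(np.array([552.0,117.0])-140*u),125],9.0)
im=manip.read_camera("side");cv2.imwrite("pics/s4.png",cv2.resize(im[150:310,180:380],None,fx=3.5,fy=3.5,interpolation=2))
E
```

```text
frame x,y,z -0.0 -139.4 229.0 Fx,Fy 0.8 -0.1 Fz -0.7 21.675
shift [-6.00e-04  1.00e-04  1.04e-01] tool y yaw 9.1 turn 0.1
```

View pics/s4.png

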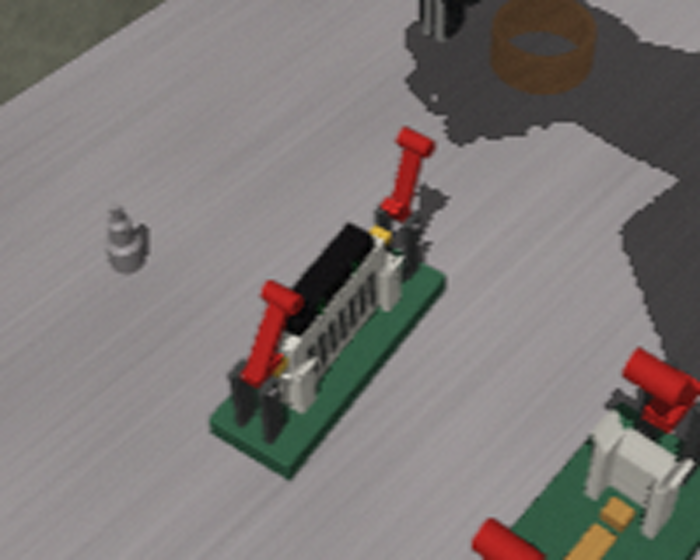

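The side crop shows the left lever (tip at 282,297) leaning in over the module. The right one (tip at 415,140) is still open. Next is the right lever.

drive_tool(
  moves=[
    [[1,0,0,0.02,0],[1,0,0,0.03,0],[1,0,0,0.03,0],[1,0,0,0.018,0],[1,0,0,0.005,0],[1,0,0,0,0]],
  ],
)

```text
clock: 22.48
eef_pos: [574.4, -21.3, 126.8]
eef_rot: [0.649, 0.761, 0.0, 0.0]
force: [-0.3, 0.5, 0.8]
grip_width: 0.2
grip_force: 0.0
```

drive_tool(
  moves=[
    [[1,0.0025,0,0.001,0],[1,0.0025,0,0,0],[1,0.0025,0,0,0],[1,0.0025,0,0,0],[1,0.0025,0,0,0],[1,0.0025,0,0,0],[1,0.0025,0,0,0],[1,0.0025,0,0,0]],
  ],
)

```text
clock: 23.48
eef_pos: [571.4, -2.1, 125.8]
eef_rot: [0.649, 0.761, 0.0, 0.001]
force: [0.3, -5.4, 3.8]
grip_width: -0.2
grip_force: 2.3
```

drive_tool(
  moves=[
    [[1,0.0025,0,0,0],[1,0.0025,0,0,0],[1,0.0025,0,0,0],[1,0.0025,0,0,0],[1,0.0025,0,0,0],[1,0.0025,0,0,0]],
  ],
)

```text
clock: 24.22
eef_pos: [568.4, 13.2, 125.2]
eef_rot: [0.649, 0.761, -0.0, -0.0]
force: [0.8, -3.9, 3.2]
grip_width: -0.0
grip_force: 1.6
```

```bash
python3 -c "
from h import *
fr()"
```

```text
frame x,y,z -0.0 -105.1 125.2 Fx,Fy 0.2 -4.0 Fz 3.2 24.225
```

drive_tool(
  moves=[
    [[1,0.0025,0,0,0],[1,0.0025,0,0,0],[1,0.0025,0,0,0],[1,0.0025,0,0,0],[1,0.002,0,0,0]],
  ],
)

```text
clock: 24.85
eef_pos: [566.6, 24.8, 125.2]
eef_rot: [0.649, 0.761, -0.0, 0.0]
force: [0.7, -4.9, 1.1]
grip_width: -0.0
grip_force: 2.6
```

drive_tool(
  moves=[
    [[1,0.0015,0,0,0],[1,0.0015,0,0,0],[1,0.0015,0,0,0]],
  ],
)

```text
clock: 25.22
eef_pos: [565.9, 28.8, 124.9]
eef_rot: [0.649, 0.761, -0.0, 0.0]
force: [2.5, -10.6, -3.6]
grip_width: 0.1
grip_force: 4.4
```

drive_tool(
  moves=[
    [[1,0.0015,0,0,0],[1,0.0015,0,0,0]],
  ],
)

```text
clock: 25.48
eef_pos: [565.4, 31.4, 124.8]
eef_rot: [0.649, 0.761, -0.001, 0.0]
force: [3.0, -11.9, -2.6]
grip_width: -0.1
grip_force: 4.8
```

drive_tool(
  moves=[
    [[1,0.0012,0,0,0],[1,0.0012,0,0,0]],
  ],
)

```text
clock: 25.72
eef_pos: [565.0, 33.7, 124.9]
eef_rot: [0.649, 0.761, -0.001, 0.0]
force: [1.4, -10.2, -2.0]
grip_width: -0.4
grip_force: 4.7
```

```bash
python3 -c "
from h import *
fr()"
```

```text
frame x,y,z -0.2 -84.3 124.9 Fx,Fy -0.2 -10.3 Fz -2.0 25.725
```

drive_tool(
  moves=[
    [[1,0.001,0,0,0],[1,0.001,0,0,0]],
  ],
)

```text
clock: 25.98
eef_pos: [564.7, 35.7, 124.9]
eef_rot: [0.649, 0.761, -0.001, 0.0]
force: [1.1, -11.2, -1.3]
grip_width: -0.2
grip_force: 4.5
```

drive_tool(
  moves=[
    [[1,0.001,0,0,0]],
  ],
)

```text
clock: 26.1
eef_pos: [564.5, 36.8, 125.0]
eef_rot: [0.649, 0.761, -0.001, 0.0]
force: [2.0, -10.4, -1.3]
grip_width: -0.0
grip_force: 4.3
```

drive_tool(
  moves=[
    [[1,0.001,0,0,0]],
  ],
)

```text
clock: 26.22
eef_pos: [564.4, 37.8, 125.0]
eef_rot: [0.649, 0.761, -0.001, 0.0]
force: [1.6, -11.6, -1.1]
grip_width: 0.0
grip_force: 4.3
```

drive_tool(
  moves=[
    [[1,0.0008,0,0,0]],
  ],
)

```text
clock: 26.35
eef_pos: [564.3, 38.6, 125.0]
eef_rot: [0.649, 0.761, -0.001, 0.0]
force: [1.8, -10.2, -0.2]
grip_width: 0.1
grip_force: 4.2
```

```bash
python3 -c "
from h import *
fr()"
```

```text
frame x,y,z -0.2 -79.4 125.0 Fx,Fy 0.2 -10.4 Fz -0.2 26.35
```

drive_tool(
  moves=[
    [[1,0.0008,0,0,0]],
  ],
)

```text
clock: 26.48
eef_pos: [564.2, 39.3, 125.0]
eef_rot: [0.649, 0.761, -0.001, 0.0]
force: [1.0, -11.0, -0.7]
grip_width: -0.1
grip_force: 4.4
```

drive_tool(
  moves=[
    [[1,0.0006,0,0,0]],
  ],
)

```text
clock: 26.6
eef_pos: [564.1, 39.9, 125.1]
eef_rot: [0.649, 0.761, -0.001, 0.0]
force: [1.4, -11.5, -0.8]
grip_width: 0.1
grip_force: 4.5
```

drive_tool(
  moves=[
    [[1,0.0006,0,0,0]],
  ],
)

```text
clock: 26.72
eef_pos: [564.0, 40.3, 125.1]
eef_rot: [0.649, 0.761, -0.001, 0.001]
force: [1.3, -14.7, -0.9]
grip_width: -0.1
grip_force: 5.6
```

drive_tool(
  moves=[
    [[1,0.0006,0,0,0]],
  ],
)

```text
clock: 26.85
eef_pos: [564.0, 40.5, 125.1]
eef_rot: [0.649, 0.761, -0.001, 0.001]
force: [2.6, -17.2, -2.1]
grip_width: 0.5
grip_force: 6.6
```

drive_tool(
  moves=[
    [[1,0.0004,0,0,0]],
  ],
)

```text
clock: 26.98
eef_pos: [564.0, 40.6, 125.1]
eef_rot: [0.649, 0.761, -0.001, 0.001]
force: [1.9, -19.3, -2.2]
grip_width: 0.3
grip_force: 7.1
```

drive_tool(
  moves=[
    [[1,0,0,0,0],[1,0,0,0,0]],
  ],
)

```text
clock: 27.22
eef_pos: [564.0, 40.6, 125.0]
eef_rot: [0.649, 0.761, -0.001, 0.001]
force: [2.2, -18.1, -1.6]
grip_width: 0.1
grip_force: 6.7
```

drive_tool(
  moves=[
    [[1,-0.003,0,0,0],[1,-0.008,0,0,0],[1,-0.015,0,-0.01,0],[1,-0.02,0,-0.02,0],[1,-0.03,0,-0.03,0],[1,-0.03,0,-0.03,0],[1,-0.015,0,-0.015,0],[1,0,0,0,0]],
  ],
)

```text
clock: 28.22
eef_pos: [583.1, -77.9, 230.9]
eef_rot: [0.65, 0.76, 0.0, 0.001]
force: [-0.5, 0.2, -0.3]
grip_width: 0.3
grip_force: 0.0
```

```bash
python3 - <<'E'
from h import *
fr()
im=manip.read_camera("side");cv2.imwrite("pics/s5.png",cv2.resize(im[165:295,220:340],None,fx=4.6,fy=4.6,interpolation=2))
old=cv2.imread("pics/s4.png");t=manip.read_camera("top")
for n,i,z in(("side",im,0),("top",t,0)):
    H,S,V=cv2.split(cv2.cvtColor(i,cv2.COLOR_BGR2HSV));m=((H<8)|(H>172))&(S>150)&(V>60)
    for b in blobs(m,30):print(n,b[0],b[1],b[2])
E
```

```text
frame x,y,z 0.3 -197.3 230.9 Fx,Fy -0.5 0.3 Fz -0.3 28.225
side [353.  114.1] 34 [352 102   3  25]
side [288.  209.9] 120 [280 203  16  15]
side [256.7 244.8] 223 [249 230  17  31]
side [368.9 260.9] 282 [358 250  23  24]
side [317.6 322.2] 659 [302 298  34  51]
top [512.1 117.8] 127 [490 102  45  33]
top [298.9 197.8] 148 [290 193  21  11]
top [246.1 207.6] 140 [237 201  18  13]
top [295.2 306. ] 327 [283 299  29  18]
top [216.6 311.9] 287 [204 305  24  17]
```

View pics/s5.png

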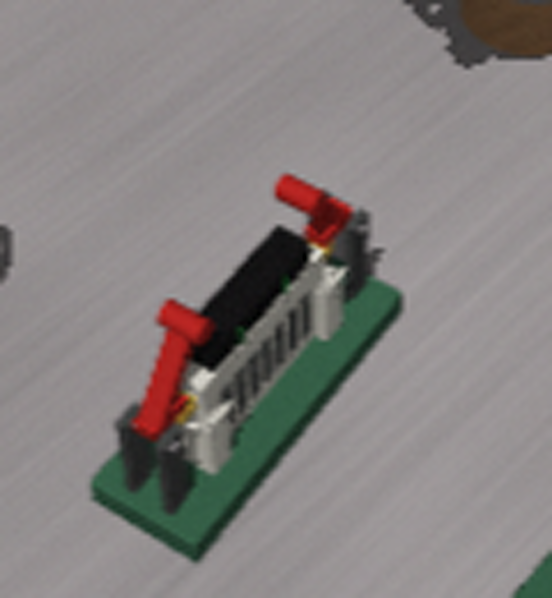

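The last side crop shows both levers leaning in over the seated module, tips at (185,320) and (298,192). The left lever hasn't moved since its push, and both went solid at matching positions at about 18 N.

```bash
python3 -c "
from cell import manip
print(manip.finish_job())"
```

```text
the job is handed in; nothing more can be done
None
```

The module is seated in the smaller green frame and the job is handed in. I released the module with both levers open, then pushed the left lever and the right lever in until each went solid, with final pushes of about 18 and 19 N. Nothing else on the bench was touched, and it took about 28 s.

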